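Press in the rivets of a picture frame in order

ROBOT

A 7-joint arm with a two-finger parallel gripper is mounted at the origin on the work surface. World frame = base frame: x ahead of the robot, y to its left, z up, the work surface at z = 0. Lengths are in m, angles in rad, forces in N, time in s.
With the tool pointing down it reaches from about 0.425 to 0.95 m from the base axis. Payload 4.7 kg.
Tool frame: the origin (TCP) lies between the finger pads; the fingertips stand 19 mm ahead of it and the grasp point (between the pads) is the TCP; z points along the fingers, y is the direction in which the jaws open and shut (so a half turn about z gives the same grasp; the last joint's range is limited). The gripper opens to 85 mm and grips with 20 to 120 N. Pads are 22 mm wide; open, the fingers measure 114 mm over their backs; the gripper's body (76 mm by 85 mm) begins 54 mm behind the grasp point. The pads swing forward as they close: fully open they stand 13 mm farther back than shut.
Start: joints at [-1.25, 0.469, -0.049, 1.532, 0.024, 1.141, -0.082], TCP at [0.231, 0.634, 0.25] pointing down, gripper open.
Joint ranges: [-2.59, 2.59], [-0.33, 1.99], [-1.39, 1.29], [0.1, 2.45], [-1.04, 4.18], [0.21, 1.99], [-2.66, 2.66]. Speed limits (rad/s): [2.57, 2.57, 3.14, 3.14, 3.14, 3.14, 3.14].

INTERFACE

Orientations are given as a unit quaternion [x, y, z, w].
In Python, from station import manip gives the robot as it stands.
- The arm moves only by the tool move_arm, never from a script. Its argument "steps" is a list of rows, each an object with "dp": the shift along the tool's x, y, z in mm, a list of three; "turn": the turn about the tool's z in degrees. In form: [{"dp": [tx, ty, tz], "turn": turn}, ...]. A call has 1 to 10 rows; each row shifts and turns the pose as measured when the row begins, along the tool's axes as they then stand; what a row does not reach is not made up. A row lasts 1/8 s, in which the tool goes at most 62.5 mm and 10.7 degrees, less where a joint would pass 70% of its speed; a pose out of reach is approached as far as the arm can. A call is refused whole if a number of a shift passes 62.5 or a number of a turn 10.7, either way. A call with a gripper value outside its range is refused whole. "gripper" is the opening, from 0 (shut) to 1 (fully open), set as the call begins (left out, the last holds). The fingers move at their own pace and stop on an object; the grip force is fixed at half the most. Time passes only in rows, so rows that do not move let the fingers close. It gives the time, the measured TCP pose, the force and the opening at its end, in the units of the state.
- manip.read_state(): the state, without advancing time (a new reading comes with each control period).
- manip.camera(name): name is "side" or "top"; returns the picture (480x640x3 uint8, red, green, blue); there is no depth.
- manip.camera_params(name): a dict with "fovy" (degrees; the focal length in pixels is half the picture's height over the tangent of half this angle, whatever the lens; pixels are square), "cx", "cy" (the principal point, pixels), "world_from_camera" (4x4, takes a point from camera to world coordinates). Camera axes: x right, y down, z forward; pixel columns grow to the right and rows downward; lengths in m; the calibration is good to about 2 mm. A picture is of the moment at which its call begins. camera_params takes no time and is no camera call.
- manip.hand_in(): hands the job in, once; it reports no verdict.
The state is a dict: "time": time; "joint_pos": joint angles; "dq": joint speeds; "joint_efforts": joint torques, N m; "eef_pos": TCP position; "ee_rot": TCP orientation; "force": force on the tool from outside, world axes, zero at the start; "torque": the same for the moment, N m; "width": finger opening in m.
Only numpy, scipy, OpenCV 4.12 (cv2) and the standard library are available. Lean on these libraries where they do the work, as an engineer would, in place of code of your own. Each camera call takes 0.05 s, during which the arm holds its last target.

TASK

The picture frame lies face down on the studio table, and the coloured rivets that will hold its backing board still stand up. With a fingertip, lightly press the red one straight down until it is fully in, then the blue one, then the yellow one, in that order. Leave the green one standing as it is, pull none of them up, and do not shift anything else on the table.

Things in the scene. Friction and masses are not known exactly. Their poses are not given: they have to be found in the camera images.
- frame: black picture frame lying face down, fixed to the table, 240 mm (its x) by 190 mm (its y), rails 34 mm wide and 22 mm high around a brown backing board whose top is 12 mm above the table; origin at the centre of its underside, z up. One rivet stands at each of the frame's points x = +-50 mm, y = +-78 mm, on the two 240 mm rails; which colour stands where varies
- red_top (a point): centre of the top of the red rivet's head: flat red disc 28 mm across, 7 mm thick, on an 8 mm thick rubber cushion and a white stem over a fixed grey collar (33 mm across, 4 mm high). 55 mm above the table at joint 0, 41 mm when fully in and let go. The head gives on the cushion 1 mm per 2.5 N (8 mm at most) and springs back
- red_pin (a joint): how far the red rivet's stem is pressed straight down, m: 0 standing (starts at 0 to 0.003), 0.014 fully in (stop: cushion on the collar); negative is pulled out, to -0.008. No spring in the stem: about 3 N of steady friction, and it stays where it is left. A press of about 6 N is plenty; over 25 N is rough
- blue_top (a point): centre of the top of the blue rivet's head: flat blue disc 28 mm across, 7 mm thick, on an 8 mm thick rubber cushion and a white stem over a fixed grey collar (33 mm across, 4 mm high). 55 mm above the table at joint 0, 41 mm when fully in and let go. The head gives on the cushion 1 mm per 2.5 N (8 mm at most) and springs back
- blue_pin (a joint): how far the blue rivet's stem is pressed straight down, m: 0 standing (starts at 0 to 0.003), 0.014 fully in (stop: cushion on the collar); negative is pulled out, to -0.008. No spring in the stem: about 3 N of steady friction, and it stays where it is left. A press of about 6 N is plenty; over 25 N is rough
- yellow_top (a point): centre of the top of the yellow rivet's head: flat yellow disc 28 mm across, 7 mm thick, on an 8 mm thick rubber cushion and a white stem over a fixed grey collar (33 mm across, 4 mm high). 55 mm above the table at joint 0, 41 mm when fully in and let go. The head gives on the cushion 1 mm per 2.5 N (8 mm at most) and springs back
- yellow_pin (a joint): how far the yellow rivet's stem is pressed straight down, m: 0 standing (starts at 0 to 0.003), 0.014 fully in (stop: cushion on the collar); negative is pulled out, to -0.008. No spring in the stem: about 3 N of steady friction, and it stays where it is left. A press of about 6 N is plenty; over 25 N is rough
- green_top (a point): centre of the top of the green rivet's head: flat green disc 28 mm across, 7 mm thick, on an 8 mm thick rubber cushion and a white stem over a fixed grey collar (33 mm across, 4 mm high). 55 mm above the table at joint 0, 41 mm when fully in and let go. The head gives on the cushion 1 mm per 2.5 N (8 mm at most) and springs back
- green_pin (a joint): how far the green rivet's stem is pressed straight down, m: 0 standing (starts at 0 to 0.003), 0.014 fully in (stop: cushion on the collar); negative is pulled out, to -0.008. No spring in the stem: about 3 N of steady friction, and it stays where it is left. A press of about 6 N is plenty; over 25 N is rough
- blue_tape: roll of blue tape, 60 mm across, 20 mm high, lying flat on the backing board inside the frame; origin at the centre of its underside. Loose; not to be shifted
- white_tape: roll of white tape, 84 mm across, 24 mm high, lying flat on the table beside the +y rail of the frame; origin at the centre of its underside. Loose; not to be shifted
- brush: paint brush 180 mm long lying on the table beside the -y rail of the frame; its x axis runs along it. Loose; not to be shifted
- tin: closed metal pastel tin 134 x 89 x 40 mm to the robot's right; origin at the centre of its underside. Loose; not to be shifted
- glue: white glue bottle, 56 mm across, 150 mm high, standing to the robot's right; origin at the centre of its underside. Loose; not to be shifted
- towel_roll: white paper roll standing to the robot's left, 112 mm across, 230 mm high; origin at the centre of its underside. Loose; not to be shifted
- stapler: black stapler 150 x 28 x 50 mm to the robot's left; origin at the centre of its underside. Loose; not to be shifted
- brush_cup: empty blue ceramic cup, 76 mm across, 100 mm high, to the robot's left, far side; origin at the centre of its underside. Loose; not to be shifted

How it is judged:
By the outcome, as a careful person would: the job done as asked, in the order asked, and still so for the second after the job is handed in, with the robot touching nothing.
It also fails if it takes over 38 s, if anything falls off the work surface, if the arm or the gripper's body presses on something with over 40 N, if the wrist force passes 120 N, or if a joint passes its speed limit or range.

## Working session

There is one attempt and no reset: what is moved stays moved. The work goes in short steps, Python scripts to look and compute and a tool call to move; the robot and the scene stay as the last step left them, time stands still between calls to the robot, and variables do not carry over. Pictures are saved under pics/ and viewed, and the job is handed in when it is done.

Besides the shell and the picture viewer there is one more tool, called after "Call:" by a JSON object that holds its "op" and its "data". move_arm: Moves the arm, as the interface text tells. Its arguments: {"type":"object","properties":{"steps":{"type":"array","items":{"type":"object","properties":{"dp":{"type":"array","items":{"type":"number"}},"turn":{"type":"number"}}}},"gripper":{"type":"number"}},"required":["steps"]}

```bash
mkdir -p pics
python3 - <<'E'
from station import manip
import cv2,json
s=manip.read_state()
print({k:s[k] for k in('time','eef_pos','ee_rot','force','width')})
for n in('side','top'):
    im=manip.camera(n); cv2.imwrite(f'pics/{n}0.png',im[:,:,::-1])
    p=manip.camera_params(n); print(n,p)
E
```

```text
{'time': 0.0, 'eef_pos': array([0.2311052 , 0.6336247 , 0.24925897]), 'ee_rot': array([ 1.73986406e-01,  9.84747568e-01, -9.69355648e-04, -1.35334726e-04]), 'force': array([ 0.05910061,  0.18527658, -0.14920712]), 'width': 0.08531059980888822}
side {'fovy': 50.17383064690693, 'cx': 322.7638343934591, 'cy': 233.6410155747415, 'world_from_camera': array([[ 0.91656706, -0.2861398 ,  0.27933642,  0.1888185 ],
       [-0.3996152 , -0.68089064,  0.61375534, -0.70006342],
       [ 0.01457772, -0.67417501, -0.73842775,  0.92519344],
       [ 0.        ,  0.        ,  0.        ,  1.        ]])}
top {'fovy': 46.826951097491936, 'cx': 322.0007262221809, 'cy': 235.14422899509418, 'world_from_camera': array([[-1.69749325e-02, -9.99063949e-01,  3.97879038e-02,
         4.45024270e-01],
       [-9.99855915e-01,  1.69603001e-02, -7.05297871e-04,
         5.28340386e-03],
       [ 2.98228876e-05, -3.97941434e-02, -9.99207899e-01,
         1.38232824e+00],
       [ 0.00000000e+00,  0.00000000e+00,  0.00000000e+00,
         1.00000000e+00]])}
```

View pics/side0.png

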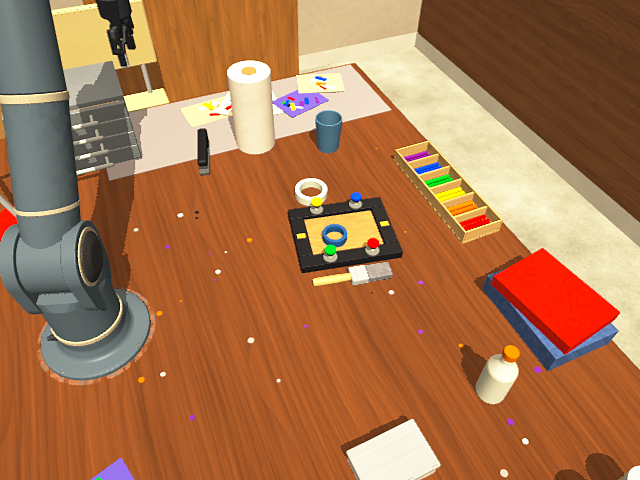

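View pics/top0.png

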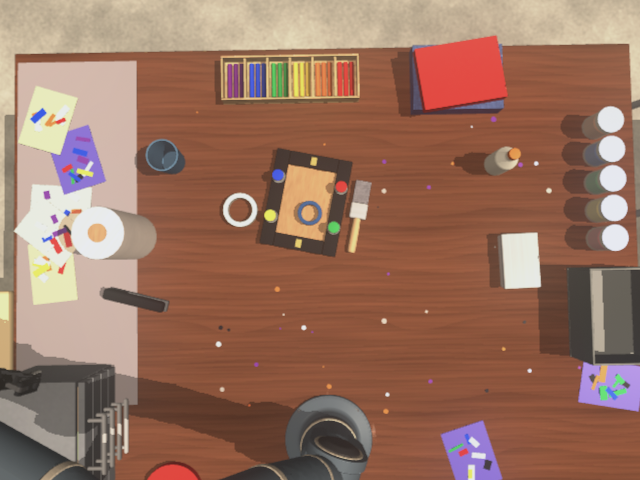

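The side view shows the frame near (345,232), with yellow (317,203), blue (355,197), red (373,243) and green (330,250). In the top view they are at blue (278,176), red (341,187), yellow (270,215) and green (334,228). Next I'll triangulate the head centres.

```bash
cat > h.py <<'E'
import numpy as np,cv2
from station import manip
H={'red':[(0,6),(174,180)],'yellow':[(26,33)],'green':[(50,75)],'blue':[(108,122)]}
ROI={'side':(285,405,180,275),'top':(255,360,145,260)}
def ray(n,u,v):
    p=manip.camera_params(n);f=240/np.tan(np.radians(p['fovy']/2));T=np.array(p['world_from_camera'])
    d=T[:3,:3]@np.array([(u-p['cx'])/f,(v-p['cy'])/f,1]);return T[:3,3],d/np.linalg.norm(d)
def plane(n,u,v,z):
    o,d=ray(n,u,v);return o+d*(z-o[2])/d[2]
def tri(r1,r2):
    (a,d),(b,e)=r1,r2
    s=np.linalg.lstsq(np.c_[d,-e],b-a,rcond=None)[0];p,q=a+s[0]*d,b+s[1]*e
    return (p+q)/2,np.linalg.norm(p-q)
def blobs(n,im,smin=150,vmin=90):
    x0,x1,y0,y1=ROI[n];h=cv2.cvtColor(im,cv2.COLOR_RGB2HSV)
    out={}
    for c,rs in H.items():
        m=np.zeros(im.shape[:2],np.uint8)
        for a,b in rs: m|=cv2.inRange(h,(a,smin,vmin),(b,255,255))
        k=np.zeros_like(m);k[y0:y1,x0:x1]=m[y0:y1,x0:x1]
        N,_,st,ce=cv2.connectedComponentsWithStats(k)
        out[c]=[(ce[i].round(2).tolist(),st[i].tolist()) for i in range(1,N) if st[i][4]>25]
    return out
E
python3 - <<'E'
from h import *
for n in('side','top'):
    im=cv2.imread(f'pics/{n}0.png')[:,:,::-1].copy()
    for c,b in blobs(n,im).items(): print(n,c,b)
    x0,x1,y0,y1=ROI[n];cv2.imwrite(f'pics/{n}0c.png',cv2.resize(im[y0:y1,x0:x1,::-1],None,fx=5,fy=5,interpolation=cv2.INTER_NEAREST))
E
```

```text
side red [([372.95, 242.85], [368, 238, 11, 10, 92])]
side yellow [([316.24, 201.27], [311, 198, 11, 8, 74]), ([383.77, 223.06], [380, 221, 9, 5, 31]), ([300.79, 235.3], [297, 233, 8, 5, 33])]
side green [([330.13, 249.44], [325, 245, 11, 10, 97])]
side blue [([355.71, 196.25], [351, 192, 11, 9, 73])]
top red [([340.78, 185.89], [336, 181, 11, 11, 102])]
top yellow []
top green []
top blue [([277.42, 174.42], [273, 170, 10, 10, 84])]
```

View pics/top0c.png

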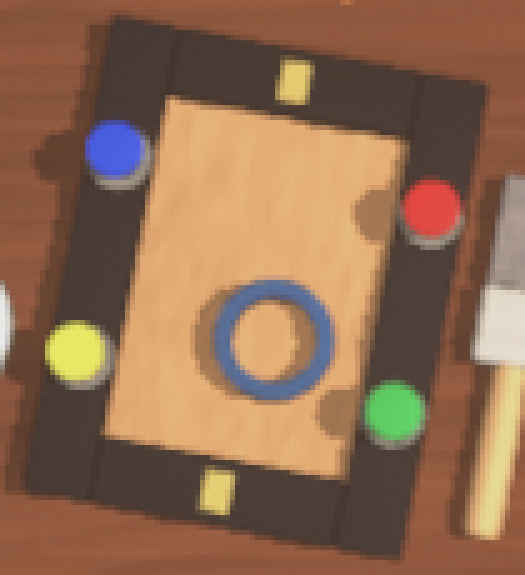

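View pics/side0c.png

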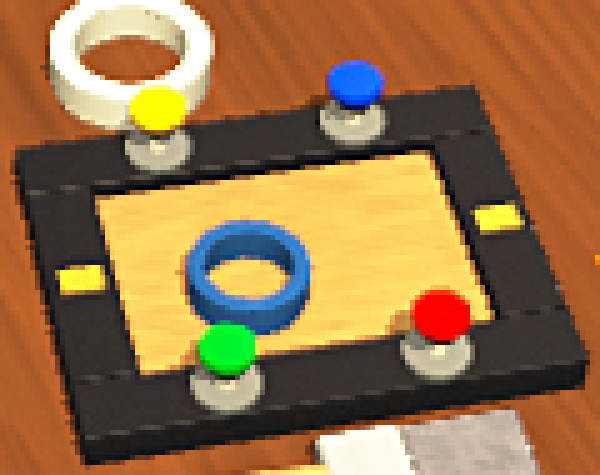

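Run:
```python
from h import *
S,T=[cv2.imread(f'pics/{n}0.png')[:,:,::-1].copy() for n in('side','top')]
bs=blobs('side',S)
for kw in((110,90),(80,90)):
    bt=blobs('top',T,*kw)
    print(kw,{c:b for c,b in bt.items()})
```

```text
(110, 90) {'red': [([340.96, 185.87], [335, 180, 13, 13, 118])], 'yellow': [([269.64, 214.66], [264, 209, 12, 12, 113])], 'green': [([333.22, 226.8], [328, 222, 11, 11, 93])], 'blue': [([277.22, 174.12], [272, 169, 11, 11, 100])]}
(80, 90) {'red': [([340.86, 185.96], [335, 180, 13, 13, 125])], 'yellow': [([269.64, 214.66], [264, 209, 12, 12, 113])], 'green': [([333.36, 226.64], [328, 221, 12, 12, 112])], 'blue': [([277.4, 174.24], [272, 169, 12, 12, 107]), ([308.99, 212.11], [298, 201, 23, 23, 150])]}
```

```bash
python3 - <<'E'
from h import *
from scipy.spatial.transform import Rotation as R
S,T=[cv2.imread(f'pics/{n}0.png')[:,:,::-1].copy() for n in('side','top')]
bs=blobs('side',S);bt=blobs('top',T,110)
P={}
for c in H:
    s,t=bs[c][0][0],bt[c][0][0]
    p,e=tri(ray('side',*s),ray('top',*t));P[c]=plane('top',*t,.054)
    print(c,'tri',p.round(4),'gap',round(e,4),'top@54',P[c].round(4),'side@54',plane('side',*s,.054).round(4))
for a,b in('red green','blue yellow','red blue','green yellow','red yellow','green blue'),:pass
E
python3 - <<'E'
import sys;sys.path.insert(0,'.')
from h import *
from scipy.spatial.transform import Rotation as R
S,T=[cv2.imread(f'pics/{n}0.png')[:,:,::-1].copy() for n in('side','top')]
bs=blobs('side',S);bt=blobs('top',T,110)
P={c:(plane('top',*bt[c][0][0],.0545)+plane('side',*bs[c][0][0],.0535))/2 for c in H}
for c in H: print(c,P[c].round(4))
for x in('red green','blue yellow','red blue','green yellow','red yellow','green blue'):
    a,b=x.split();d=(P[a]-P[b])[:2];print(x,round(np.linalg.norm(d),4),np.degrees(np.arctan2(d[1],d[0])).round(1))
s=manip.read_state();print(R.from_quat(s['ee_rot']).as_matrix().round(3), s['time'])
E
```

```text
red tri [ 0.6153 -0.043   0.0495] gap 0.0023 top@54 [ 0.6158 -0.0433  0.054 ] side@54 [ 0.6121 -0.046   0.054 ]
yellow tri [0.5484 0.1299 0.052 ] gap 0.0023 top@54 [0.5493 0.1293 0.054 ] side@54 [0.5465 0.1283 0.054 ]
green tri [ 0.517  -0.0227  0.0491] gap 0.0016 top@54 [ 0.5175 -0.0229  0.054 ] side@54 [ 0.5144 -0.0263  0.054 ]
blue tri [0.6465 0.1104 0.05  ] gap 0.0022 top@54 [0.6469 0.1097 0.054 ] side@54 [0.6433 0.1071 0.054 ]
red [ 0.614  -0.0445  0.054 ]
yellow [0.548 0.129 0.054]
green [ 0.5161 -0.0244  0.054 ]
blue [0.6452 0.1086 0.054 ]
red green 0.1 -11.6
blue yellow 0.0993 -11.8
red blue 0.1562 -101.5
green yellow 0.1567 -101.8
red yellow 0.1856 -69.1
green blue 0.1854 -134.2
[[-0.939  0.343 -0.001]
 [ 0.343  0.939 -0.002]
 [-0.    -0.002 -1.   ]] 0.1Traceback (most recent call last):
  File "<stdin>", line 10, in <module>
ValueError: too many values to unpack (expected 2)
```

The measured head spacings are 100, 99, 156 and 157 mm against the true 100 and 156, so the points are consistent. I'll shut the gripper, rise, and cross to the red rivet, staying well clear of the towel roll.

Call:
{"op": "move_arm", "data": {"gripper": 0, "steps": [{"dp":[0,0,-40]},{"dp":[-20,-18,-20]},{"dp":[-42,-36,0]},{"dp":[-42,-36,0]},{"dp":[-42,-36,0]},{"dp":[-42,-36,0]},{"dp":[-42,-36,0]},{"dp":[-42,-36,0]}]}}

```text
invalid input
```

Call:
{"op": "move_arm", "data": {"gripper": 0, "steps": [{"dp":[0,0,-40],"turn":0},{"dp":[-20,-18,-20],"turn":0},{"dp":[-42,-36,0],"turn":0},{"dp":[-42,-36,0],"turn":0},{"dp":[-42,-36,0],"turn":0},{"dp":[-42,-36,0],"turn":0},{"dp":[-42,-36,0],"turn":0},{"dp":[-42,-36,0],"turn":0}]}}

```text
time: 1.1
eef_pos: [0.4081, 0.3145, 0.3074]
ee_rot: [0.169, 0.986, -0.004, -0.002]
force: [0.5, 0.6, 0.0]
width: -0.0004
```

```bash
cat > go.py <<'E'
import sys
from h import *
from scipy.spatial.transform import Rotation as R
t=np.array([float(a) for a in sys.argv[1:4]]);s=manip.read_state()
M=R.from_quat(s['ee_rot']).as_matrix()
print('tool mm',(M.T@(t-s['eef_pos'])*1000).round(1),'t',round(s['time'],2),'pos',s['eef_pos'].round(4),'F',np.round(s['force'],2),'zaxis',M[:,2].round(4))
E
python3 go.py .614 -.0445 .16
```

```text
tool mm [-314.  -268.7  149.1] t 1.1 pos [0.4081 0.3145 0.3074] F [0.54 0.58 0.  ] zaxis [-0.0047 -0.0072 -1.    ]
```

Call:
{"op": "move_arm", "data": {"steps": [{"dp":[-42,-36,0],"turn":0},{"dp":[-42,-36,0],"turn":0},{"dp":[-42,-36,20],"turn":0},{"dp":[-42,-36,20],"turn":0},{"dp":[-42,-36,20],"turn":0},{"dp":[-42,-36,20],"turn":0},{"dp":[-30,-26,20],"turn":0},{"dp":[0,0,0],"turn":0}]}}

```text
time: 2.1
eef_pos: [0.5974, -0.0246, 0.2045]
ee_rot: [0.172, 0.985, -0.004, -0.002]
force: [-1.2, -1.1, 1.0]
width: 0.0001
```

```bash
python3 go.py .614 -.0445 .10
```

```text
tool mm [-22.6 -12.1 104.6] t 2.1 pos [ 0.5974 -0.0246  0.2045] F [-1.22 -1.14  0.99] zaxis [-0.0054 -0.008  -1.    ]
```

Call:
{"op": "move_arm", "data": {"steps": [{"dp":[-12,-6,30],"turn":0},{"dp":[-10,-6,30],"turn":0},{"dp":[0,0,30],"turn":0},{"dp":[0,0,5],"turn":0},{"dp":[0,0,0],"turn":0}]}}

```text
time: 2.72
eef_pos: [0.6144, -0.0385, 0.109]
ee_rot: [0.169, 0.986, -0.002, -0.001]
force: [-0.5, -0.3, 0.2]
width: -0.0001
```

```bash
python3 go.py .614 -.0445 .076
python3 - <<'E'
from h import *
for n in('side','top'):
    im=manip.camera(n);x0,x1,y0,y1=ROI[n]
    x0-=30;x1+=30;y0-=60
    cv2.imwrite(f'pics/{n}1.png',cv2.resize(im[y0:y1,x0:x1,::-1],None,fx=3,fy=3))
E
```

```text
tool mm [-1.7 -5.6 33. ] t 2.73 pos [ 0.6144 -0.0385  0.109 ] F [-0.45 -0.3   0.17] zaxis [-0.0034 -0.0037 -1.    ]
```

View pics/side1.png

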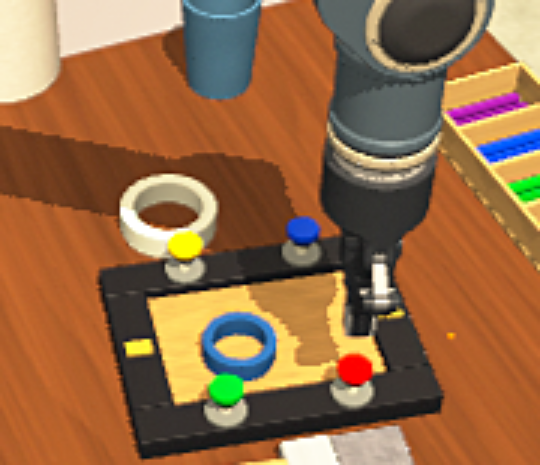

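View pics/top1.png

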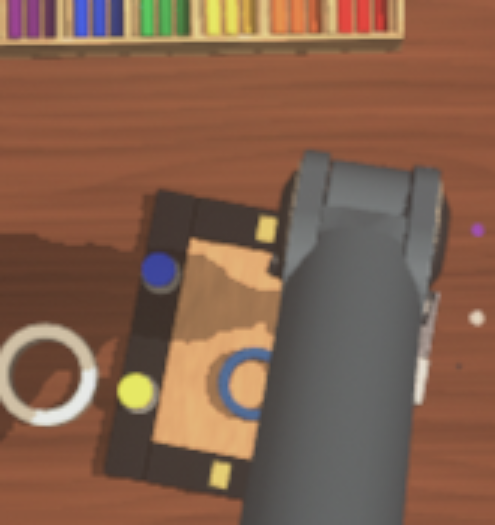

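The side view shows the shut fingertips directly above the red head, about 35 mm up. I'll correct the last few mm in xy and come down to just above it.

Call:
{"op": "move_arm", "data": {"steps": [{"dp":[-2,-6,10],"turn":0},{"dp":[0,-1,10],"turn":0},{"dp":[0,0,5],"turn":0},{"dp":[0,0,0],"turn":0}]}}

```text
time: 3.32
eef_pos: [0.6152, -0.0465, 0.0849]
ee_rot: [0.169, 0.986, -0.002, 0.001]
force: [0.5, 0.7, 0.1]
width: 0.0003
```

```bash
python3 go.py .614 -.0445 .074
python3 - <<'E'
from h import *
p=manip.camera_params('side');f=240/np.tan(np.radians(p['fovy']/2));T=np.linalg.inv(p['world_from_camera'])
q=manip.read_state()['eef_pos'];
for d in(.019,):
    c=T@np.r_[q-[0,0,d],1];print('tip px',c[0]/c[2]*f+p['cx'],c[1]/c[2]*f+p['cy'])
im=manip.camera('side');cv2.imwrite('pics/side2.png',cv2.resize(im[180:275,325:405,::-1],None,fx=6,fy=6))
E
```

```text
tool mm [ 1.8  1.5 10.9] t 3.33 pos [ 0.6152 -0.0465  0.0849] F [0.48 0.67 0.06] zaxis [ 0.0011 -0.0035 -1.    ]
tip px 374.7367207995395 239.10349639653757
```

View pics/side2.png

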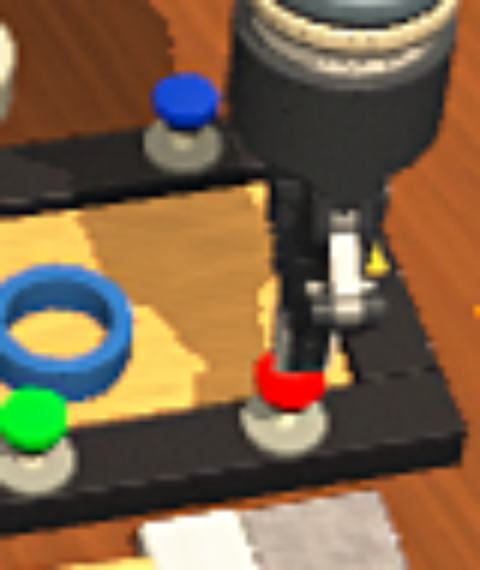

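Call:
{"op": "move_arm", "data": {"steps": [{"dp":[0.5,2,4],"turn":0},{"dp":[0,0,4],"turn":0},{"dp":[0,0,3],"turn":0},{"dp":[0,0,0],"turn":0}]}}

```text
time: 3.88
eef_pos: [0.6158, -0.044, 0.0736]
ee_rot: [0.169, 0.986, -0.001, 0.001]
force: [0.4, -0.2, 0.5]
width: 0.0002
```

```bash
python3 go.py .615 -.044 .060
```

```text
tool mm [ 0.8 -0.2 13.6] t 3.88 pos [ 0.6158 -0.044   0.0736] F [ 0.45 -0.2   0.46] zaxis [ 0.0021 -0.0033 -1.    ]
```

Call:
{"op": "move_arm", "data": {"steps": [{"dp":[0,0,3],"turn":0},{"dp":[0,0,3],"turn":0},{"dp":[0,0,0],"turn":0}]}}

```text
time: 4.25
eef_pos: [0.6163, -0.0441, 0.0681]
ee_rot: [0.169, 0.986, -0.001, 0.002]
force: [-1.7, -0.5, 1.6]
width: 0.0002
```

Call:
{"op": "move_arm", "data": {"steps": [{"dp":[0,0,3],"turn":0},{"dp":[0,0,2],"turn":0},{"dp":[0,0,0],"turn":0}]}}

```text
time: 4.62
eef_pos: [0.6163, -0.0441, 0.0631]
ee_rot: [0.169, 0.986, -0.001, 0.002]
force: [-1.1, -0.4, 3.0]
width: 0.0003
```

Call:
{"op": "move_arm", "data": {"steps": [{"dp":[0,0,2],"turn":0},{"dp":[0,0,2],"turn":0},{"dp":[0,0,0],"turn":0}]}}

```text
time: 5.0
eef_pos: [0.6163, -0.0441, 0.0589]
ee_rot: [0.169, 0.986, -0.001, 0.002]
force: [-0.4, 0.1, 3.4]
width: 0.0002
```

Call:
{"op": "move_arm", "data": {"steps": [{"dp":[0,0,2],"turn":0},{"dp":[0,0,0],"turn":0}]}}

```text
time: 5.25
eef_pos: [0.6164, -0.0441, 0.0575]
ee_rot: [0.169, 0.986, -0.001, 0.002]
force: [-1.9, 0.8, 6.3]
width: -0.0005
```

Call:
{"op": "move_arm", "data": {"steps": [{"dp":[0,0,1.5],"turn":0},{"dp":[0,0,0],"turn":0}]}}

```text
time: 5.5
eef_pos: [0.6164, -0.0441, 0.0572]
ee_rot: [0.169, 0.986, -0.001, 0.002]
force: [-2.9, -0.2, 6.6]
width: -0.0001
```

Force climbed from 3.4 to 6.6 N over less than 2 mm, with the tip at 38 mm. That matches the stop (41 mm less the cushion's give). I'll lift straight off and move toward blue.

Call:
{"op": "move_arm", "data": {"steps": [{"dp":[0,0,-10],"turn":0},{"dp":[0,0,-20],"turn":0},{"dp":[0,0,-30],"turn":0},{"dp":[0,20,-20],"turn":0},{"dp":[10,40,0],"turn":0},{"dp":[10,40,0],"turn":0},{"dp":[5,40,0],"turn":0},{"dp":[0,10,0],"turn":0},{"dp":[0,0,0],"turn":0}]}}

```text
time: 6.62
eef_pos: [0.6456, 0.1072, 0.1473]
ee_rot: [0.171, 0.985, -0.0, 0.006]
force: [0.1, -0.1, 0.3]
width: 0.0
```

```bash
python3 go.py .6458 .109 .085
python3 - <<'E'
from h import *
im=manip.camera('side');print(blobs('side',im))
cv2.imwrite('pics/side3.png',cv2.resize(im[150:275,285:405,::-1],None,fx=4,fy=4))
E
```

```text
tool mm [ 1.2  1.7 62.3] t 6.62 pos [0.6456 0.1072 0.1473] F [ 0.07 -0.08  0.27] zaxis [ 0.0115 -0.003  -0.9999]
{'red': [([372.54, 246.46], [367, 242, 13, 10, 94])], 'yellow': [([316.24, 201.27], [311, 198, 11, 8, 74]), ([383.77, 223.06], [380, 221, 9, 5, 31]), ([300.79, 235.3], [297, 233, 8, 5, 33])], 'green': [([330.13, 249.44], [325, 245, 11, 10, 97])], 'blue': [([355.77, 196.29], [351, 192, 11, 9, 69])]}
```

View pics/side3.png

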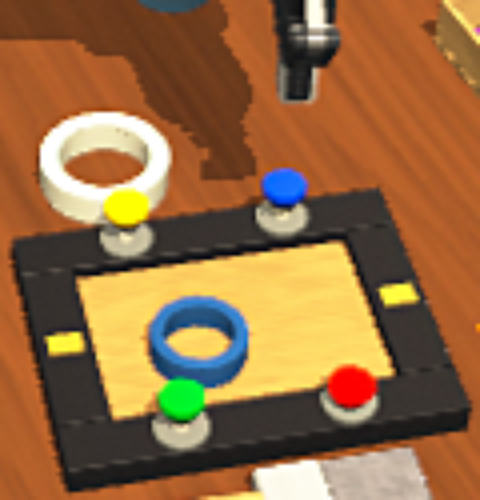

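The side view shows the red head about 3.6 px lower (roughly 11–12 mm), with the other rivets and the tape unmoved. Now I'll go down on blue.

Call:
{"op": "move_arm", "data": {"steps": [{"dp":[1,2,20],"turn":0},{"dp":[0,0,20],"turn":0},{"dp":[0,0,16],"turn":0},{"dp":[0,0,4],"turn":0},{"dp":[0,0,0],"turn":0}]}}

```text
time: 7.3
eef_pos: [0.6444, 0.1017, 0.0823]
ee_rot: [0.176, 0.984, -0.002, 0.004]
force: [0.1, 0.1, -0.5]
width: -0.0001
```

```bash
python3 go.py .6458 .109 .058
```

```text
tool mm [ 1.5  7.4 24.2] t 7.3 pos [0.6444 0.1017 0.0823] F [ 0.07  0.14 -0.46] zaxis [ 0.0079 -0.0064 -0.9999]
```

Call:
{"op": "move_arm", "data": {"steps": [{"dp":[1,6,0],"turn":0},{"dp":[0,1.5,4],"turn":0},{"dp":[0,0,4],"turn":0},{"dp":[0,0,0],"turn":0}]}}

```text
time: 7.8
eef_pos: [0.6473, 0.1102, 0.0753]
ee_rot: [0.176, 0.984, -0.002, 0.006]
force: [-0.8, -0.2, -0.3]
width: 0.0002
```

```bash
python3 go.py .6458 .109 .058
```

```text
tool mm [ 1.2 -1.7 17.3] t 7.8 pos [0.6473 0.1102 0.0753] F [-0.84 -0.16 -0.31] zaxis [ 0.0109 -0.0054 -0.9999]
```

Call:
{"op": "move_arm", "data": {"steps": [{"dp":[1,-1,3],"turn":0},{"dp":[0,0,3],"turn":0},{"dp":[0,0,2],"turn":0},{"dp":[0,0,0],"turn":0}]}}

```text
time: 8.3
eef_pos: [0.6462, 0.1096, 0.0678]
ee_rot: [0.176, 0.984, -0.001, 0.006]
force: [-0.7, 0.6, 2.5]
width: -0.0002
```

Call:
{"op": "move_arm", "data": {"steps": [{"dp":[0,0,3],"turn":0},{"dp":[0,0,2],"turn":0},{"dp":[0,0,0],"turn":0}]}}

```text
time: 8.68
eef_pos: [0.6462, 0.1096, 0.0626]
ee_rot: [0.176, 0.984, -0.001, 0.006]
force: [-0.9, 0.2, 1.7]
width: -0.0002
```

Call:
{"op": "move_arm", "data": {"steps": [{"dp":[0,0,2],"turn":0},{"dp":[0,0,2],"turn":0},{"dp":[0,0,0],"turn":0}]}}

```text
time: 9.05
eef_pos: [0.6463, 0.1096, 0.0586]
ee_rot: [0.176, 0.984, -0.001, 0.006]
force: [-2.1, 0.5, 4.5]
width: -0.0005
```

Call:
{"op": "move_arm", "data": {"steps": [{"dp":[0,0,2],"turn":0},{"dp":[0,0,0],"turn":0}]}}

```text
time: 9.3
eef_pos: [0.6463, 0.1096, 0.0574]
ee_rot: [0.176, 0.984, -0.001, 0.006]
force: [-2.3, 0.1, 6.1]
width: 0.0
```

Call:
{"op": "move_arm", "data": {"steps": [{"dp":[0,0,1.5],"turn":0},{"dp":[0,0,0],"turn":0}]}}

```text
time: 9.55
eef_pos: [0.6463, 0.1095, 0.0573]
ee_rot: [0.176, 0.984, -0.001, 0.006]
force: [-2.7, 1.0, 6.6]
width: -0.0002
```

Call:
{"op": "move_arm", "data": {"steps": [{"dp":[0,0,-10],"turn":0},{"dp":[0,0,-20],"turn":0},{"dp":[0,0,-30],"turn":0},{"dp":[0,0,-20],"turn":0},{"dp":[30,-5,0],"turn":0},{"dp":[35,-5,0],"turn":0},{"dp":[30,-5,0],"turn":0},{"dp":[0,0,0],"turn":0}]}}

```text
time: 10.55
eef_pos: [0.5513, 0.1285, 0.1448]
ee_rot: [0.177, 0.984, 0.0, 0.01]
force: [-0.0, -0.0, -0.4]
width: 0.0
```

```bash
python3 go.py .5485 .1292 .085
python3 - <<'E'
from h import *
im=manip.camera('side');print(blobs('side',im))
cv2.imwrite('pics/side4.png',cv2.resize(im[150:275,285:405,::-1],None,fx=4,fy=4))
E
```

```text
tool mm [ 4.  -0.5 59.7] t 10.55 pos [0.5513 0.1285 0.1448] F [-0.01 -0.04 -0.41] zaxis [ 0.0198 -0.0029 -0.9998]
{'red': [([372.54, 246.46], [367, 242, 13, 10, 94])], 'yellow': [([316.27, 201.21], [311, 197, 11, 9, 75]), ([383.77, 223.06], [380, 221, 9, 5, 31]), ([300.79, 235.3], [297, 233, 8, 5, 33])], 'green': [([330.13, 249.44], [325, 245, 11, 10, 97])], 'blue': [([355.3, 199.78], [350, 196, 12, 9, 69])]}
```

View pics/side4.png

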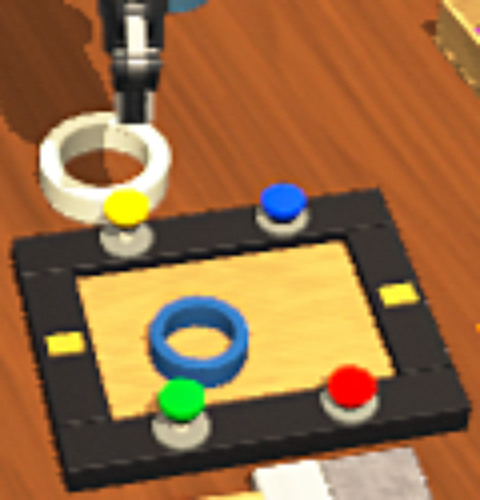

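Blue is down 3.5 px, and red and green are unchanged. Now yellow.

Call:
{"op": "move_arm", "data": {"steps": [{"dp":[3,1,20],"turn":0},{"dp":[0,1,20],"turn":0},{"dp":[1,1,14],"turn":0},{"dp":[0,0,3],"turn":0},{"dp":[0,0,0],"turn":0}]}}

```text
time: 11.22
eef_pos: [0.5581, 0.1313, 0.0897]
ee_rot: [0.179, 0.984, 0.002, 0.016]
force: [0.2, 0.0, -0.2]
width: 0.0003
```

```bash
python3 go.py .5485 .1292 .058
```

```text
tool mm [ 9.2 -5.6 31.4] t 11.22 pos [0.5581 0.1313 0.0897] F [ 0.22  0.03 -0.22] zaxis [ 0.0316 -0.0021 -0.9995]
```

Call:
{"op": "move_arm", "data": {"steps": [{"dp":[5,-3,0],"turn":0},{"dp":[4,-2,4],"turn":0},{"dp":[1,-1,4],"turn":0},{"dp":[0,0,0],"turn":0}]}}

```text
time: 11.72
eef_pos: [0.5466, 0.1291, 0.0822]
ee_rot: [0.179, 0.984, 0.002, 0.017]
force: [0.7, 0.4, -0.1]
width: 0.0003
```

```bash
python3 go.py .548 .1292 .058
```

```text
tool mm [-0.5  0.3 24.3] t 11.72 pos [0.5466 0.1291 0.0822] F [ 0.71  0.42 -0.12] zaxis [ 0.0337 -0.0012 -0.9994]
```

Call:
{"op": "move_arm", "data": {"steps": [{"dp":[-0.5,0,4],"turn":0},{"dp":[0.1,0,4],"turn":0},{"dp":[0.1,0,3],"turn":0},{"dp":[0,0,0],"turn":0}]}}

```text
time: 12.22
eef_pos: [0.5478, 0.1291, 0.0709]
ee_rot: [0.179, 0.984, 0.003, 0.017]
force: [-0.5, -0.1, 1.6]
width: 0.0001
```

```bash
python3 go.py .548 .1292 .058
```

```text
tool mm [ 0.3  0.1 12.9] t 12.22 pos [0.5478 0.1291 0.0709] F [-0.47 -0.09  1.63] zaxis [ 0.0342 -0.001  -0.9994]
```

Call:
{"op": "move_arm", "data": {"steps": [{"dp":[0.1,0,3],"turn":0},{"dp":[0.1,0,3],"turn":0},{"dp":[0.1,0,2],"turn":0},{"dp":[0,0,0],"turn":0}]}}

```text
time: 12.72
eef_pos: [0.5478, 0.1291, 0.0626]
ee_rot: [0.179, 0.984, 0.003, 0.017]
force: [-0.4, 0.1, 2.0]
width: -0.0001
```

Call:
{"op": "move_arm", "data": {"steps": [{"dp":[0.1,0,2],"turn":0},{"dp":[0.1,0,2],"turn":0},{"dp":[0,0,0],"turn":0}]}}

```text
time: 13.1
eef_pos: [0.5478, 0.1291, 0.0586]
ee_rot: [0.179, 0.984, 0.003, 0.017]
force: [-1.7, 0.7, 3.9]
width: -0.0001
```

Call:
{"op": "move_arm", "data": {"steps": [{"dp":[0,0,2],"turn":0},{"dp":[0,0,0],"turn":0}]}}

```text
time: 13.35
eef_pos: [0.5479, 0.1291, 0.0572]
ee_rot: [0.179, 0.984, 0.003, 0.017]
force: [-2.9, -0.1, 7.6]
width: -0.0
```

Call:
{"op": "move_arm", "data": {"steps": [{"dp":[0,0,2],"turn":0},{"dp":[0,0,0],"turn":0}]}}

```text
time: 13.6
eef_pos: [0.5479, 0.1291, 0.0565]
ee_rot: [0.179, 0.984, 0.003, 0.016]
force: [-3.5, -1.3, 8.5]
width: -0.0002
```

Yellow is at its stop: 8.5 N with the tip at about 37.5 mm. I'll lift off and move the arm back out of both views.

Call:
{"op": "move_arm", "data": {"steps": [{"dp":[0,0,-10],"turn":0},{"dp":[0,0,-20],"turn":0},{"dp":[0,0,-40],"turn":0},{"dp":[0,0,-50],"turn":0},{"dp":[0,0,-50],"turn":0},{"dp":[20,25,-20],"turn":0},{"dp":[30,45,0],"turn":0},{"dp":[30,45,0],"turn":0},{"dp":[20,30,0],"turn":0},{"dp":[0,0,0],"turn":0}]}}

```text
time: 14.85
eef_pos: [0.4983, 0.3052, 0.2517]
ee_rot: [0.18, 0.983, 0.005, 0.018]
force: [-0.1, 0.1, -0.4]
width: 0.0005
```

Run:
```python
from h import *
S=manip.camera('side');T=manip.camera('top')
bs=blobs('side',S);bt=blobs('top',T,110);S0=cv2.imread('pics/side0.png')[:,:,::-1].copy();T0=cv2.imread('pics/top0.png')[:,:,::-1].copy()
b0=blobs('side',S0);t0=blobs('top',T0,110)
def prj(n,P):
    p=manip.camera_params(n);f=240/np.tan(np.radians(p['fovy']/2));c=np.linalg.inv(p['world_from_camera'])@np.r_[P,1];return c[:2]/c[2]*f+[p['cx'],p['cy']]
for c in H:
    P=plane('side',*b0[c][0][0],.054)
    k=(prj('side',P-[0,0,.001])-prj('side',P))[1]
    print(c,b0[c][0],bs[c][:1],'drop mm',((bs[c][0][0][1]-b0[c][0][0][1])/k).round(1),'top',t0[c][0][0],bt[c][:1])
s=manip.read_state();print(s['time'],s['eef_pos'],s['force'])
cv2.imwrite('pics/side5.png',S[:,:,::-1]);cv2.imwrite('pics/top5.png',T[:,:,::-1])
cv2.imwrite('pics/side5c.png',cv2.resize(S[150:300,285:405,::-1],None,fx=4,fy=4))
```

```text
red ([372.95, 242.85], [368, 238, 11, 10, 92]) [([372.54, 246.46], [367, 242, 13, 10, 94])] drop mm 12.4 top [340.96, 185.87] [([340.65, 186.51], [335, 181, 12, 12, 118])]
yellow ([316.24, 201.27], [311, 198, 11, 8, 74]) [([316.26, 204.95], [311, 201, 12, 9, 81])] drop mm 12.5 top [269.64, 214.66] [([270.0, 215.27], [265, 210, 11, 12, 103])]
green ([330.13, 249.44], [325, 245, 11, 10, 97]) [([330.13, 249.44], [325, 245, 11, 10, 97])] drop mm 0.0 top [333.22, 226.8] [([333.16, 226.77], [328, 222, 11, 11, 92])]
blue ([355.71, 196.25], [351, 192, 11, 9, 73]) [([355.43, 199.76], [350, 196, 12, 9, 70])] drop mm 11.9 top [277.22, 174.12] [([277.74, 175.02], [273, 170, 11, 11, 97])]
14.95 [0.49973993 0.30128508 0.2518018 ] [ 0.74948828 -0.68033205 -0.49623295]
```

View pics/side5c.png

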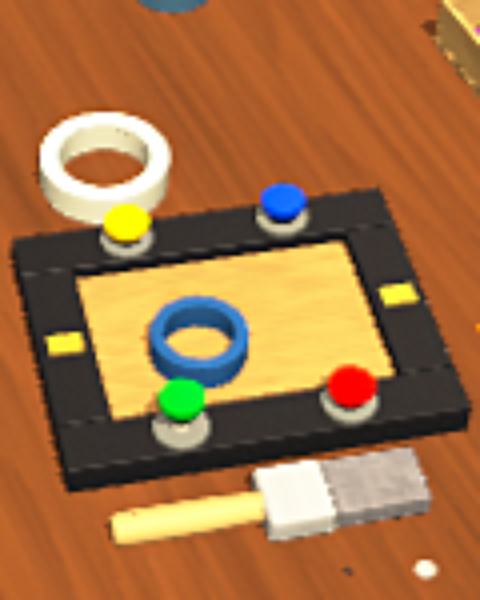

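View pics/side5.png

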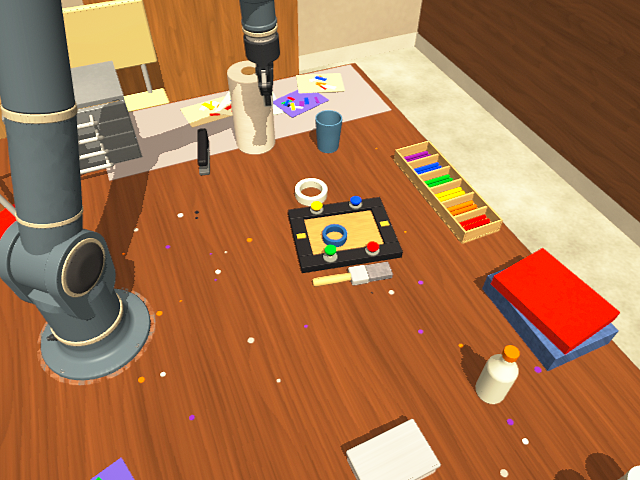

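View pics/top5.png

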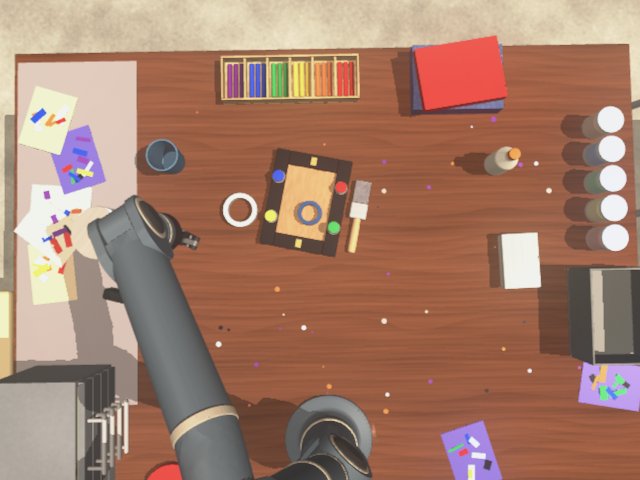

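Call:
{"op": "move_arm", "data": {"steps": [{"dp":[0,0,0],"turn":0},{"dp":[0,0,0],"turn":0}]}}

```text
time: 15.2
eef_pos: [0.5009, 0.2981, 0.2518]
ee_rot: [0.186, 0.982, 0.003, 0.019]
force: [-0.5, -0.2, -0.8]
width: 0.0001
```

Run:
```python
from h import *
a=cv2.imread('pics/side0.png').astype(int);b=cv2.imread('pics/side5.png').astype(int)
# side view: towel, cup, tape, brush, tin, glue regions changed pixels
for n,(x0,x1,y0,y1) in dict(towel_bottom=(225,285,120,158),stapler=(190,215,125,178),cup=(310,348,105,155),wtape=(290,330,175,197),brush=(310,398,262,290),tin=(340,445,415,480),glue=(470,525,340,410),btape=(318,350,222,248)).items():
    print(n,(abs(a-b)[y0:y1,x0:x1].max(2)>60).sum())
print(manip.read_state()['dq'].round(3))
print(manip.hand_in())
```

```text
towel_bottom 343
stapler 244
cup 0
wtape 0
brush 0
tin 0
glue 0
btape 0
[ 0.011 -0.004  0.009  0.003  0.005 -0.    -0.   ]
the job is handed in; nothing more can be done
None
```

I pressed the red, blue and yellow rivets fully in, in that order, with the shut fingertips. Then I lifted clear and handed the job in at about 15.2 s of the 38 s.

**Fully in:** each press ended at the stop, with the force rising above the friction of about 3 N to 6.6 N (red), 6.6 N (blue) and 8.5 N (yellow). Those forces and the tip heights put each head at about 41 mm when let go. Measured in the side view, the heads dropped 12.4, 11.9 and 12.5 mm, within the expected 11–14 mm.

**Green:** it did not move (0.0 mm change in the side view).

**Other objects:** comparing the side view before and after, the cup, both tapes, brush, tin and glue showed no change. The regions around the towel roll and stapler did show changed pixels. By eye both stand where they were, and I put the change down to the arm's shadow, but I did not check that separately.

**Arm:** the tool had tilted about 2° by the yellow press. I corrected the path there so the press stayed vertical.

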